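Press the red pad on: turn the block, three clicks, hold

TASK

The grey pad of the sanding block is bonded and the red one is next: pick the block up from the bench, turn it and stand it upright in the middle of the press with its red face towards the fixed steel bar, and let go of it. Then take the press's knob by its grip and turn it clockwise three clicks, to the red mark and never on to the fourth, so that the jaw presses the block's red face flat against the bar; the knob springs back if released, so finish while still gripping it at the third stop. Leave the other things on the bench where they are.

Things in the scene. Friction and masses are not known exactly. Their poses are not given: they have to be found in the camera images.
- block: The workpiece: corner sanding block, wood with black top, 56 (x) x 46 (y) x 48 tall, about 160 g. Origin: centre of its underside, z up. +x face: red pad; -y face: grey pad, each folded 9 over the top edge; other sides bare wood. Starts upright on the bench, on the robot's right of the press. Grip its y faces (46 apart): in the press its x faces lie towards bar and jaw. Lengths in mm.
- red_face (a point): Centre of the block's red face: 28 along the block's +x from its origin, 24 above its underside. Lengths in mm.
- press: Bonding press, fixed to the bench (place and yaw vary): dark steel base plate 270 (x) x 130 (y), its top 8 above the bench. Origin: centre of the plate's underside; +x runs from the blue gearbox to the steel bar. Gearbox: x from -125 to -25, 90 wide, top 45 above the bench. Lengths in mm.
- slot (a point): Middle of the block space, on the plate's top (8 above the bench), 35 along the press's +x from its origin. The space is a 70 gap between jaw face (at rest) and bar face for the 56 long block, open above and at both sides (y), where the fingers have room. Axes as the press. Lengths in mm.
- bar_face (a point): Point on the working face (towards the jaw) of the fixed steel bar, which is 100 wide (y), 16 thick, 30 high on the plate (top 38 above the bench). At mid-width, 24 above the plate, 70 along +x from the press origin. Axes as the press. The block's red face must end up flat against this face. Lengths in mm.
- jaw: Moving jaw, 44 wide, 30 high, rubber face, gearbox side. Origin: foot of its face; axes as the press. The knob drives it along +x to the bar, 6.7 per click (20 at the third); it pushes the block up to the bar by itself, then yields on its spring (600 N/m): about 4 N at the third click. Lengths in mm.
- knob_grip: Black bar grip, 48 long (x), 14 thick (y), 34 high, on a round black disc of 54 diameter on the gearbox. Origin: centre of its underside, 53.5 above the bench, on the knob's vertical axis (x = -75, y = 0 of the press); top at 87.5. White line on its +x end: the pointer, at rest 30 degrees anticlockwise (from above) of the press's +x. Pinch its 14 thickness from above. Lengths in mm.
- knob_mid (a point): Point on the knob's axis, 22 above the grip's underside (75.5 above the bench): the height to grip. Lengths in mm.
- index (a joint): Knob angle, rad: 0 at rest, grows clockwise from above, range 0 to 1.9. Click stops every 20 degrees: 0.349, 0.698, third 1.047, fourth 1.396. Marks round it show rest and stops (white, the third red), where the pointer's line meets them. A spring returns it to 0 if let go; clicks ripple the torque by about 0.045 N m but do not hold it. The third stop needs under 0.2 N m. Lengths in mm.
- done_block: finished corner block, same size as the block (56 x 46 x 48), both pads grey; leave alone. Origin under its centre. Lengths in mm.
- tint_red: small upright red bottle, 32 diameter, 85 tall; leave alone. Origin under its centre. Lengths in mm.
- tint_amber: small upright amber bottle with white cap, 32 diameter, 85 tall; leave alone. Origin under its centre. Lengths in mm.
- hardener: white jar with red lid, 56 diameter, 70 tall; leave alone. Origin under its centre. Lengths in mm.
- tape: yellow masking-tape roll lying flat, 90 diameter, 25 tall; leave alone. Origin under its centre. Lengths in mm.
- mix_cup: open white cup, 76 diameter at its rim, 85 tall; leave alone. Origin under its centre. Lengths in mm.
- blue_pad: blue foam sanding pad 110 x 60 x 30 lying flat; leave alone. Origin under its centre. Lengths in mm.
- driver: screwdriver with orange handle, 180 long, lying down; leave alone. Lengths in mm.

How it is judged:
By the outcome, as a careful person would: the job done as asked, in the order asked, and still so for the second after the job is handed in, while the arm keeps its last pose, push and grip.
It also fails if it takes over 59 s, if anything falls off the work surface, if the arm or the gripper's body presses on something with over 40 N, if the wrist force passes 120 N, or if a joint passes its speed limit or range.

ROBOT

A 6-joint arm with a two-finger parallel gripper is mounted at the origin on the work surface. World frame = base frame: x ahead of the robot, y to its left, z up, the work surface at z = 0. Lengths are in m, angles in rad, forces in N, time in s.
With the tool pointing down it reaches from about 0.25 to 0.775 m from the base axis. Payload 4 kg.
Tool frame: the origin (TCP) lies on the centre line of the jaws, within the pads' length; the fingertips stand 17 mm ahead of it and the grasp point (between the pads) lies 2 mm behind it; z points along the fingers, y is the line along which they close (so a half turn about z gives the same grasp; the last joint's range is limited). The gripper opens to 94 mm and grips with 3 to 60 N. Pads are 16 mm wide; open, the fingers measure 119 mm over their backs; the gripper's body (75 mm by 177 mm) begins 78 mm behind the grasp point.
Start: joints at [-1.282, 0.087, 1.371, -0, 1.684, -0.103], TCP at [0.21, -0.508, 0.223] pointing down, gripper open.
Joint ranges: [-3.1, 3.1], [-0.76, 2.03], [0.27, 2.55], [-1.08, 4.22], [0.17, 2.65], [-2.57, 2.57]. Speed limits (rad/s): [2.79, 2.79, 3.14, 3.14, 3.14, 3.14].

INTERFACE

Orientations are given as [roll, pitch, yaw] about the fixed x, y, z axes, in that order (R = Rz(yaw) Ry(pitch) Rx(roll)).
In Python, from bench import robot gives the robot as it stands.
- The arm moves only by the tool servo_tool, never from a script. Its argument "plan" is a list of rows, each a list of 7 numbers: the shift along the tool's x, y, z normalised to -1 to 1, where 1 is 0.1 m, then the turn, a rotation vector about the tool's x, y, z normalised to -1 to 1, where 1 is pi/2 rad, then the finger opening in mm, from 0 to 94. In form: [[x, y, z, ax, ay, az, gripper], ...]. A call has 1 to 12 rows; each row is the pose to reach, as a shift and turn from the pose commanded when the call began, along the tool's axes at that moment; what a row does not reach only later rows make up. A row lasts 1/12 s, in which the tool goes at most 41.7 mm and 7.16 degrees, less where a joint would pass 70% of its speed; a pose out of reach is approached as far as the arm can. A call with a number of a shift or a turn outside -1 to 1 is refused whole. A call with a gripper value outside its range is refused whole. The fingers move at their own pace and stop on an object; the grip force is fixed at half the most. Time passes only in rows, so rows that repeat a pose let the fingers close. It gives the time, the measured TCP pose, the force, the opening and the grip force at its end, in the units of the state.
- robot.get_obs(): the state, without advancing time (a new reading comes with each control period).
- robot.snapshot(name): name is "scene" or "top" or "wrist"; returns the picture (420x560x3 uint8, red, green, blue); there is no depth.
- robot.camera_params(name): a dict with "camera_matrix" (3x3 intrinsics, pixels), "rvec" (rotation vector, rad) and "tvec" (3), from world to camera coordinates, as OpenCV has them; the wrist camera has in their place "tool_from_camera" (4x4, takes a point from camera to tool coordinates, whose origin is the TCP and whose axes are the flange's). Camera axes: x right, y down, z forward; pixel columns grow to the right and rows downward; lengths in m; the calibration is good to about 2 mm. The wrist camera is an equidistant fisheye: a pixel r from the principal point sees the ray r / f radians off the axis. A picture is of the moment at which its call begins: read the wrist's pose just before it. camera_params takes no time and is no camera call.
- robot.close_job(): hands the job in; it is judged then, once.
Trained networks look in the newest picture that a camera, given by its name, has taken for a name from the list of things; names that differ only in an ending like _2 or _b are one class to them, and where a whole thing is asked for, a point or a joint stands for the part that bears it (a point fixed in the world has none). Each returns a list of dicts, best first, with "conf" (0 to 1); they miss things now and then, are a little off and sometimes report something else, mostly with a low value. They report only what shows in the picture. A call takes as long as a camera call.
- robot.find_in(thing, camera): "extent" ([centre column, centre row, width, height] in pixels, round what is visible of it).
The state is a dict: "time": time; "joint_positions": joint angles; "qvel": joint speeds; "joint_torque": joint torques, N m; "tool_pos": TCP position; "ee_rot": TCP orientation; "wrist_force": force on the tool from outside, world axes, zero at the start; "wrist_torque": the same for the moment, N m; "width": finger opening in m; "finger_force": force on a finger pad.
Only numpy, scipy, OpenCV 4.12 (cv2) and the standard library are available. Lean on these libraries where they do the work, as an engineer would, in place of code of your own. Each camera call takes 0.05 s, during which the arm holds its last target. There are 200 camera calls.

## Working session

There is one attempt and no reset: what is moved stays moved. The work goes in short steps, Python scripts to look and compute and a tool call to move; the robot and the scene stay as the last step left them, time stands still between calls to the robot, and variables do not carry over. Pictures are saved under pics/ and viewed, at most 10 in all, crops included, and the job is handed in when it is done.

Besides the shell and the picture viewer there is one more tool, called after "Emit:" in YAML: its name, and indented under it one key for each argument. servo_tool: Moves the arm, as the interface text tells. Scaled input: -1 to 1 covers 0.1 m each way for a shift and pi/2 rad each way for a turn. Its arguments: {"type":"object","properties":{"plan":{"type":"array","items":{"type":"array","items":{"type":"number"}}}},"required":["plan"]}

```bash
mkdir -p pics
cat > h.py <<'E'
import numpy as np, cv2, json
from bench import robot
from scipy.spatial.transform import Rotation as R
def save(cam,name):
    im=robot.snapshot(cam); cv2.imwrite(f'pics/{name}.png',im[:,:,::-1]); return im
def ray(cam,px):
    p=robot.camera_params(cam);K=np.array(p['camera_matrix'],float)
    px=np.array(px,float)
    if cam=='wrist':
        o=robot.get_obs();T=np.array(p['tool_from_camera'])
        d=np.array([(px[0]-K[0,2])/K[0,0],(px[1]-K[1,2])/K[1,1]]);t=np.hypot(*d)
        v=np.array([*(np.sin(t)*d/max(t,1e-9)),np.cos(t)])
        Rt=R.from_euler('xyz',o['ee_rot']).as_matrix()
        return Rt@T[:3,3]+np.array(o['tool_pos']),Rt@T[:3,:3]@v
    Rm=cv2.Rodrigues(np.array(p['rvec'],float))[0];t=np.array(p['tvec'],float).ravel()
    return -Rm.T@t,Rm.T@np.linalg.inv(K)@[px[0],px[1],1]
def at(cam,px,z):
    c,d=ray(cam,px);return c+d*(z-c[2])/d[2]
def proj(cam,P):
    p=robot.camera_params(cam);K=np.array(p['camera_matrix'],float);P=np.atleast_2d(np.array(P,float))
    if cam=='wrist':
        o=robot.get_obs();T=np.array(p['tool_from_camera']);Rt=R.from_euler('xyz',o['ee_rot']).as_matrix()
        q=(P-o['tool_pos'])@Rt;q=(q-T[:3,3])@T[:3,:3]
        r=np.hypot(q[:,0],q[:,1]);t=np.arctan2(r,q[:,2])/np.maximum(r,1e-9)
        return np.c_[K[0,0]*q[:,0]*t+K[0,2],K[1,1]*q[:,1]*t+K[1,2]]
    return cv2.projectPoints(P,np.array(p['rvec'],float),np.array(p['tvec'],float),K,None)[0][:,0]
E
python3 - <<'E'
from h import *
print(robot.get_obs())
a=save('scene','s0');b=save('top','t0');save('wrist','w0')
for n in ['block','press','jaw','knob_grip','red_face','done_block']:
  for c in ['top','scene','wrist']: print(n,c,[(np.round(d['extent']).tolist(),round(d['conf'],2)) for d in robot.find_in(n,c)][:2])
for c in ['scene','top']: print(ray(c,(280,210)))
print(robot.camera_params('wrist'))
E
```

```text
{'time': 0.0, 'joint_positions': array([-1.28209771e+00,  8.79570156e-02,  1.37223745e+00, -1.08938503e-05,
        1.68356802e+00, -1.03085300e-01]), 'qvel': array([ 0.00032216, -0.00192443,  0.00138453,  0.00090577, -0.00125309,
        0.00144677]), 'joint_torque': array([ 4.00493036e-05, -3.40169978e+01, -3.02430511e+01,  7.16545503e-02,
        3.28924181e-02, -1.69806867e-04]), 'tool_pos': array([ 0.20986788, -0.50784559,  0.22131154]), 'ee_rot': array([-3.13943322e+00, -2.12512080e-04,  3.91782471e-01]), 'wrist_force': array([-0.33912182, -0.00190076,  0.7133858 ]), 'wrist_torque': array([-0.01935865,  0.00020517, -0.01413898]), 'finger_force': 0.0, 'width': 0.09412898011754423}
block top [([356.0, 229.0, 23.0, 20.0], 0.54)]
block scene [([271.0, 175.0, 19.0, 23.0], 0.58), ([351.0, 311.0, 15.0, 26.0], 0.33)]
block wrist []
press top [([276.0, 217.0, 56.0, 84.0], 0.87)]
press scene [([290.0, 228.0, 97.0, 71.0], 0.58)]
press wrist []
jaw top []
jaw scene [([302.0, 319.0, 10.0, 34.0], 0.72), ([293.0, 222.0, 10.0, 17.0], 0.5)]
jaw wrist []
knob_grip top [([281.0, 236.0, 20.0, 19.0
[... 385 characters left out ...]
80787943, 0.83247252]), array([-0.34378612, -0.684602  , -0.64298578]))
(array([0.21630099, 0.00994407, 1.78423927]), array([ 0.19276528, -0.00834123, -0.9812914 ]))
{'camera_matrix': array([[325.1922621 ,   0.        , 275.69020856],
       [  0.        , 325.1922621 , 210.56100262],
       [  0.        ,   0.        ,   1.        ]]), 'tool_from_camera': array([[-6.75783705e-04, -9.72078923e-01, -2.34653170e-01,
         6.76186316e-02],
       [ 9.99997886e-01, -1.11257209e-03,  1.72904377e-03,
         9.78494422e-04],
       [-1.94183558e-03, -2.34651505e-01,  9.72077621e-01,
        -1.63719453e-01],
       [ 0.00000000e+00,  0.00000000e+00,  0.00000000e+00,
         1.00000000e+00]])}
```

Run:
```python
from h import *
t=cv2.imread('pics/t0.png');s=cv2.imread('pics/s0.png')
a=cv2.resize(t[140:290,220:420],(800,600),interpolation=cv2.INTER_CUBIC);cv2.imwrite('pics/t0c.png',a)
b=cv2.resize(s[120:345,170:470],(800,600),interpolation=cv2.INTER_CUBIC);cv2.imwrite('pics/s0c.png',b)
for c,p,z in [('top',(356,229),.048),('scene',(271,175),.024),('top',(281,236),.0875),('top',(276,217),.01),('top',(386,158),.048)]: print(p,at(c,p,z))
```

```text
(356, 229) [ 0.4746921  -0.24632802  0.048     ]
(271, 175) [ 0.4907007  -0.23475123  0.024     ]
(281, 236) [ 0.46558161 -0.001008    0.0875    ]
(276, 217) [0.54215085 0.01006301 0.01      ]
(386, 158) [ 0.70553796 -0.37213727  0.048     ]
```

View pics/t0c.png

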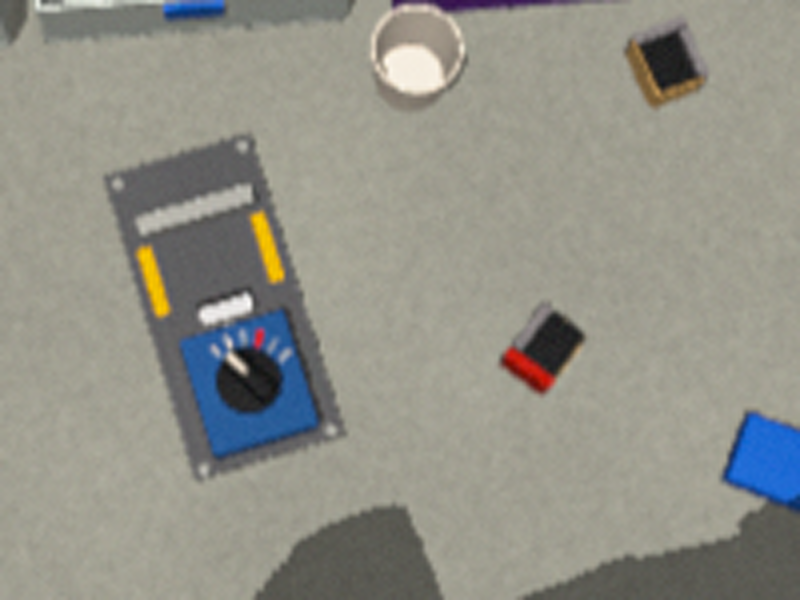

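View pics/s0c.png

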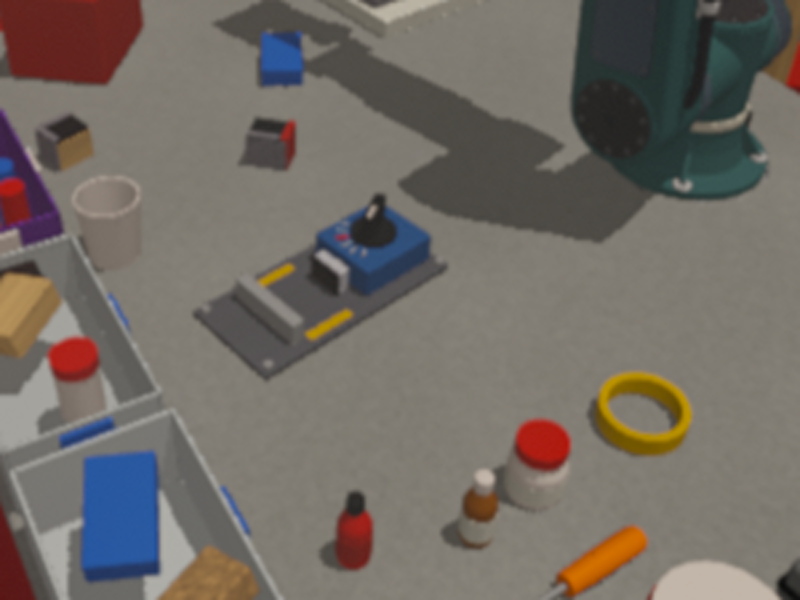

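The top view shows the press at about 17° yaw. The block sits at crop (545,348), with its red face to the lower left and grey to the upper left, so its yaw is about 143°. Next I'll fit both coarsely.

```bash
cat >> h.py <<'E'
from scipy.optimize import least_squares
def fit(cam,local,px,x0):
    # planar pose x,y,yaw
    local=np.array(local,float)
    def w(p): return np.c_[R.from_euler('z',p[2]).apply(local)]+[p[0],p[1],0]
    r=least_squares(lambda p:(proj(cam,w(p))-px).ravel(),x0,loss='soft_l1');return r.x,np.round((proj(cam,w(r.x))-px),1).tolist()
def togo(x,y,z,yaw):
    o=robot.get_obs();Rt=R.from_euler('xyz',o['ee_rot'])
    T=R.from_euler('xyz',[np.pi,0,yaw])
    print('shift',np.round(Rt.inv().apply(np.array([x,y,z])-o['tool_pos'])/.1,3),'turn',np.round((Rt.inv()*T).as_rotvec()/(np.pi/2),3))
PL=[[.135,.065,.008],[.135,-.065,.008],[-.135,-.065,.008],[-.135,.065,.008]]
BL=[[.028,-.023,.048],[.028,.023,.048],[-.028,.023,.048],[-.028,-.023,.048]]
E
python3 - <<'E'
from h import *
c=lambda l:np.array(l)/4.+[219.6,139.6]
print(fit('top',PL,c([(105,178),(253,136),(343,433),(198,480)]),[.55,0,.3]))
print(fit('top',BL,c([(503,352),(545,392),(585,340),(545,303)]),[.475,-.246,2.5]))
togo(.475,-.246,.2,2.5)
E
```

```text
(array([0.5470137 , 0.01066055, 0.21606469]), [[-0.0, -0.4], [-0.3, -0.7], [1.0, 0.6], [-0.4, 0.4]])
(array([ 0.48371097, -0.24652445,  2.33665398]), [[-0.5, 0.4], [-0.2, -0.3], [0.8, -0.1], [0.0, -0.0]])
shift [ 3.451 -1.413  0.225] turn [ 0.     0.    -1.342]
```

Emit:
servo_tool:
  plan:
    - [0.4,-0.15,0,0,0,0,94]
    - [0.8,-0.3,0,0,0,0,94]
    - [1,-0.38,0,0,0,0,94]

```text
time: 1.3
tool_pos: [0.2897, -0.433, 0.2226]
ee_rot: [-3.141, -0.002, 0.393]
wrist_force: [0.2, -0.1, 0.5]
width: 0.0943
finger_force: 0.0
```

Emit:
servo_tool:
  plan:
    - [0.4,-0.15,0,0,0,0,94]
    - [0.8,-0.3,0,0,0,0,94]
    - [1,-0.38,0,0,0,0,94]

```text
time: 1.55
tool_pos: [0.3681, -0.359, 0.2228]
ee_rot: [-3.142, -0.002, 0.394]
wrist_force: [0.1, -0.5, 0.9]
width: 0.0942
finger_force: 0.0
```

Emit:
servo_tool:
  plan:
    - [0.4,-0.15,0,0,0,0,94]
    - [0.8,-0.3,0,0,0,0,94]
    - [1,-0.38,0,0,0,0,94]

```text
time: 1.8
tool_pos: [0.4461, -0.2855, 0.2226]
ee_rot: [-3.141, -0.002, 0.395]
wrist_force: [-1.3, -0.3, -0.7]
width: 0.0938
finger_force: 0.0
```

Emit:
servo_tool:
  plan:
    - [0.5,-0.2,0,0,0,-1,94]
    - [0.5,-0.2,0,0,0,-1,94]
    - [0.5,-0.2,0,0,0,-1,94]
    - [0.5,-0.2,0,0,0,-1,94]
    - [0.5,-0.2,0,0,0,-1,94]
    - [0.5,-0.2,0,0,0,-1,94]
    - [0.5,-0.2,0,0,0,-1,94]
    - [0.5,-0.2,0,0,0,-1,94]
    - [0.5,-0.2,0,0,0,-1,94]
    - [0.5,-0.2,0,0,0,-1,94]
    - [0.5,-0.2,0,0,0,-1,94]
    - [0.5,-0.2,0,0,0,-1,94]

```text
time: 2.8
tool_pos: [0.4824, -0.2508, 0.2225]
ee_rot: [3.142, 0.0, 1.898]
wrist_force: [-0.3, 0.5, 1.3]
width: 0.0939
finger_force: 0.0
```

Run:
```python
from h import *
o=robot.get_obs();print(o['tool_pos'],o['ee_rot'],o['time'])
im=save('wrist','w1')
print(proj('wrist',R.from_euler('z',2.337).apply(BL)+[.484,-.2465,0]).round())
print(robot.find_in('block','wrist')[:2])
```

```text
[ 0.48235254 -0.25084302  0.22252873] [3.14155373e+00 1.48994446e-04 1.89803120e+00] 2.8
[[287. 160.]
 [248. 178.]
 [270. 225.]
 [309. 207.]]
[{'extent': [281.6, 191.2, 61.5, 67.0], 'conf': 0.95}]
```

View pics/w1.png

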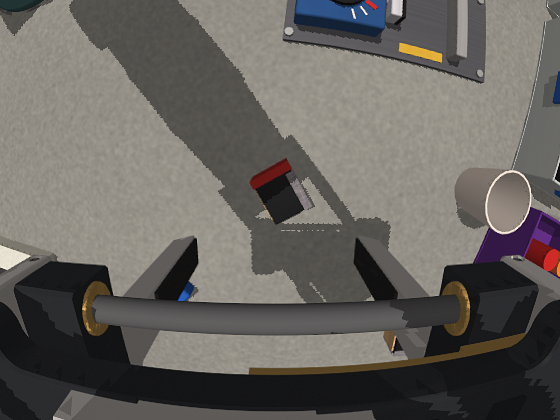

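Run:
```python
import cv2
a=cv2.imread('pics/w1.png')[145:235,225:345];cv2.imwrite('pics/w1c.png',cv2.resize(a,(800,600),interpolation=cv2.INTER_CUBIC))
```

```text
(no output)
```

View pics/w1c.png

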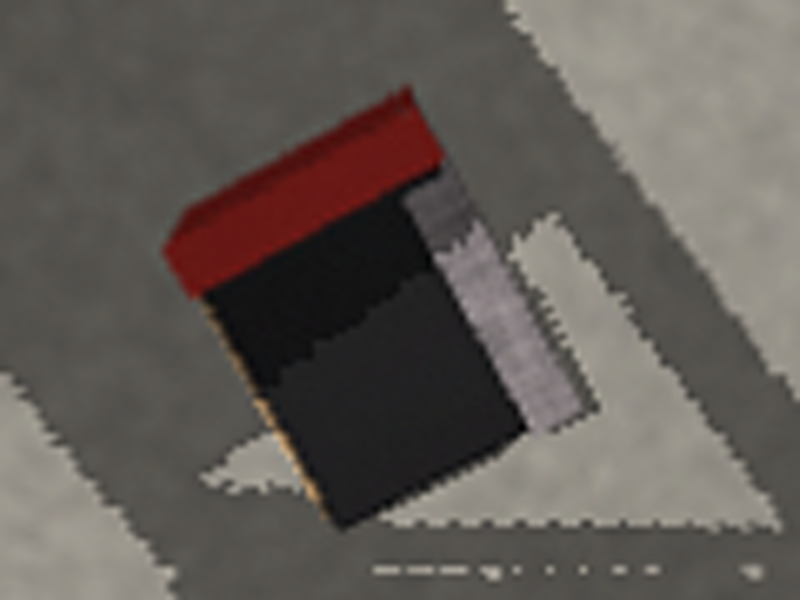

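Run:
```python
from h import *
px=np.array([(413,108),(165,250),(340,528),(578,405)])/6.667+[224.6,144.6]
p,r=fit('wrist',BL,px,[.484,-.2465,2.34]);print(p,r)
togo(p[0],p[1],.03,p[2])
# press from wrist: corner & holes
```

```text
[ 0.48670974 -0.2465461   2.41437074] [[0.1, -0.8], [-0.7, -0.3], [-0.3, 2.3], [1.2, 0.1]]
shift [0.027 0.055 1.925] turn [-0.     0.    -0.333]
```

The block sits at about (0.487,-0.2465) with yaw 2.41 (red edge crop (165,250)-(413,108)). Descending to grasp.

Emit:
servo_tool:
  plan:
    - [0.03,0.055,0.3,0,0,-0.08,94]
    - [0.03,0.055,0.6,0,0,-0.16,94]
    - [0.03,0.055,0.8,0,0,-0.24,94]
    - [0.03,0.055,1,0,0,-0.33,94]
    - [0.03,0.055,1,0,0,-0.33,94]

```text
time: 3.32
tool_pos: [0.484, -0.2446, 0.1174]
ee_rot: [-3.14, -0.009, 2.41]
wrist_force: [-0.7, 0.9, -1.0]
width: 0.0935
finger_force: 0.0
```

Emit:
servo_tool:
  plan:
    - [0,0,0.2,0,0,0,94]
    - [0,0,0.4,0,0,0,94]
    - [0,0,0.6,0,0,0,94]
    - [0,0,0.8,0,0,0,94]
    - [0,0,0.92,0,0,0,94]
    - [0,0,0.92,0,0,0,40]
    - [0,0,0.92,0,0,0,40]
    - [0,0,0.92,0,0,0,40]
    - [0,0,0.92,0,0,0,40]
    - [0,0,0.92,0,0,0,40]
    - [0,0,0.92,0,0,0,40]
    - [0,0,0.92,0,0,0,40]

```text
time: 4.32
tool_pos: [0.487, -0.2465, 0.0312]
ee_rot: [3.141, 0.001, 2.41]
wrist_force: [0.4, 0.5, -0.2]
width: 0.0509
finger_force: 0.0
```

Emit:
servo_tool:
  plan:
    - [0,0,0,0,0,0,35]
    - [0,0,0,0,0,0,35]
    - [0,0,0,0,0,0,35]
    - [0,0,0,0,0,0,35]
    - [0,0,-0.2,0,0,0,35]
    - [0,0,-0.5,0,0,0,35]
    - [0,0,-0.8,0,0,0,35]
    - [0,0,-0.9,0,0,0,35]
    - [0,0,-0.9,0,0,0,35]

```text
time: 5.07
tool_pos: [0.4882, -0.2474, 0.1235]
ee_rot: [3.141, 0.006, 2.41]
wrist_force: [0.9, -0.7, -2.2]
width: 0.0458
finger_force: 30.0
```

Run:
```python
from h import *
p=[.547,.0107,.216]
t=R.from_euler('z',p[2]).apply([.035,0,0])+[p[0],p[1],0]
print(t); o=robot.get_obs();print(o['tool_pos'],o['ee_rot'])
togo(t[0],t[1],.12,p[2])
```

```text
[0.58118669 0.01820135 0.        ]
[ 0.48823509 -0.24739452  0.12347424] [3.14078166 0.00644542 2.41018727]
shift [1.082 2.597 0.03 ] turn [0.005 0.002 1.397]
```

Emit:
servo_tool:
  plan:
    - [0,0,-0.6,0,0,1,35]
    - [0.1,0.2,-0.6,0,0,1,35]
    - [0.2,0.4,-0.6,0,0,1,35]
    - [0.3,0.6,-0.6,0,0,1,35]
    - [0.4,0.8,-0.6,0,0,1,35]
    - [0.4,1,-0.6,0,0,1,35]
    - [0.4,1,-0.6,0,0,1,35]
    - [0.4,1,-0.6,0,0,1,35]
    - [0.4,1,-0.6,0,0,1,35]
    - [0.4,1,-0.6,0,0,1,35]
    - [0.4,1,-0.6,0,0,1,35]
    - [0.4,1,-0.6,0,0,1,35]

```text
time: 6.07
tool_pos: [0.5224, -0.1446, 0.177]
ee_rot: [-3.136, 0.002, 0.904]
wrist_force: [0.2, 0.9, -1.7]
width: 0.0459
finger_force: 30.0
```

Run:
```python
from h import *
o=robot.get_obs();print(o['tool_pos'],o['ee_rot'])
togo(.53,.02,.19,.216)
```

```text
[ 0.52241488 -0.14464388  0.17696159] [-3.13649485e+00  1.72641801e-03  9.04057289e-01]
shift [ 1.341 -0.959 -0.128] turn [-0.003  0.002  0.438]
```

Emit:
servo_tool:
  plan:
    - [0.3,-0.2,-0.15,0,0,0.08,35]
    - [0.6,-0.4,-0.15,0,0,0.16,35]
    - [0.9,-0.6,-0.15,0,0,0.24,35]
    - [1,-0.75,-0.15,0,0,0.32,35]
    - [1,-0.75,-0.15,0,0,0.4,35]
    - [1,-0.75,-0.15,0,0,0.438,35]
    - [1,-0.75,-0.15,0,0,0.438,35]
    - [1,-0.75,-0.15,0,0,0.438,35]

```text
time: 6.73
tool_pos: [0.5248, -0.0199, 0.193]
ee_rot: [-3.14, 0.004, 0.225]
wrist_force: [0.9, -0.3, -1.4]
width: 0.0458
finger_force: 30.0
```

Run:
```python
from h import *
o=robot.get_obs();print(o['tool_pos'],o['ee_rot'])
im=save('wrist','w2')
cv2.imwrite('pics/w2b.png',cv2.resize(im[:310,60:480,::-1],(800,590),interpolation=cv2.INTER_CUBIC))
print(proj('wrist',R.from_euler('z',.216).apply(PL)+[.547,.0107,0]).round())
```

```text
[ 0.52483443 -0.01994437  0.1929781 ] [-3.14025706  0.00387363  0.22460536]
[[192.  49.]
 [312.  47.]
 [307. 284.]
 [199. 282.]]
```

View pics/w2b.png

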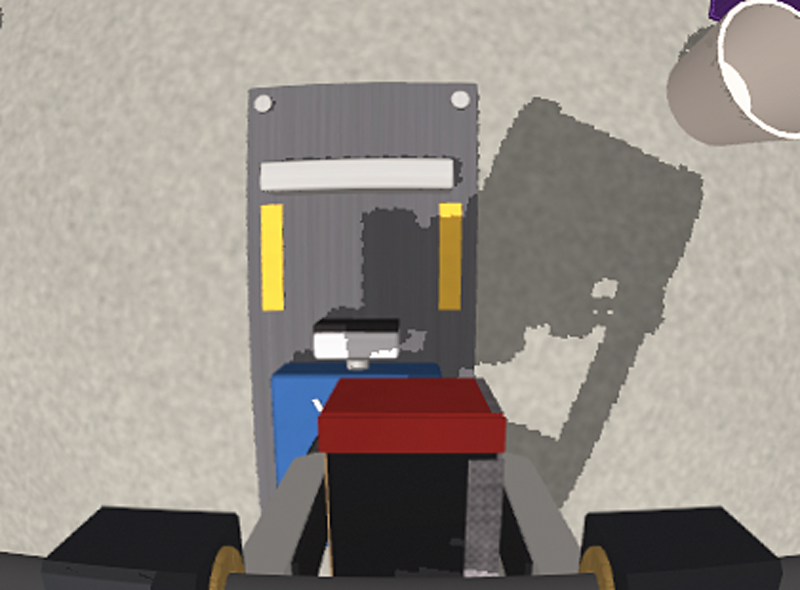

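Run:
```python
from h import *
L=PL[:2]+[[.086,.05,.038],[.086,-.05,.038],[.07,.05,.038],[.07,-.05,.038]]
px=np.array([(248,90),(478,84),(260,163),(453,158),(261,190),(454,187)])/1.9048+[59.7,-.3]
p,r=fit('wrist',L,px,[.547,.01,.216]);print(p,r)
# block in hand: red top strip corners z: bench z=.048 when TCP .0312
o=robot.get_obs();zt=o['tool_pos'][2]-.0312+.048
for q in [(319,417),(505,417)]:
  P=at('wrist',np.array(q)/1.9048+[59.7,-.3],zt);Rt=R.from_euler('xyz',o['ee_rot']);print('edge in tool',Rt.inv().apply(P-o['tool_pos']))
t=R.from_euler('z',p[2]).apply([.035,0,0])+[p[0],p[1],0];print(t)
togo(t[0],t[1],.1,p[2])
```

```text
[0.5503839  0.01319136 0.22317622] [[0.2, -0.4], [-0.7, -0.3], [0.1, -0.6], [0.6, -0.2], [-0.4, 1.0], [0.1, 0.6]]
edge in tool [ 0.02850299 -0.02159305 -0.01686581]
edge in tool [ 0.02846252  0.02438986 -0.01691601]
[0.58451588 0.02093785 0.        ]
shift [ 0.674 -0.268  0.933] turn [-0.001  0.002  0.001]
```

The pose agrees within 3 mm with the top view, giving a slot centre of (0.5845,0.021) and yaw 0.223. The block is centred in the hand. Moving above the slot and descending.

Emit:
servo_tool:
  plan:
    - [0.3,-0.15,0,0,0,0,35]
    - [0.67,-0.27,0,0,0,0,35]
    - [0.67,-0.27,0.2,0,0,0,35]
    - [0.67,-0.27,0.5,0,0,0,35]
    - [0.67,-0.27,0.8,0,0,0,35]
    - [0.67,-0.27,0.9,0,0,0,35]
    - [0.67,-0.27,0.9,0,0,0,35]
    - [0.67,-0.27,0.9,0,0,0,35]

```text
time: 7.45
tool_pos: [0.585, 0.0206, 0.1052]
ee_rot: [-3.141, 0.001, 0.222]
wrist_force: [-0.4, -0.0, -1.4]
width: 0.046
finger_force: 30.0
```

Run:
```python
from h import *
o=robot.get_obs();print(o['tool_pos'],o['ee_rot'])
im=save('wrist','w3')
cv2.imwrite('pics/w3b.png',cv2.resize(im[:310,60:480,::-1],(800,590),interpolation=cv2.INTER_CUBIC))
togo(.5845,.0209,.0395,.223)
```

```text
[0.58500514 0.02061285 0.10524628] [-3.14133169e+00  1.05522304e-03  2.22187834e-01]
shift [-0.017 -0.008  0.675] turn [ 0.    -0.001 -0.001]
```

View pics/w3b.png

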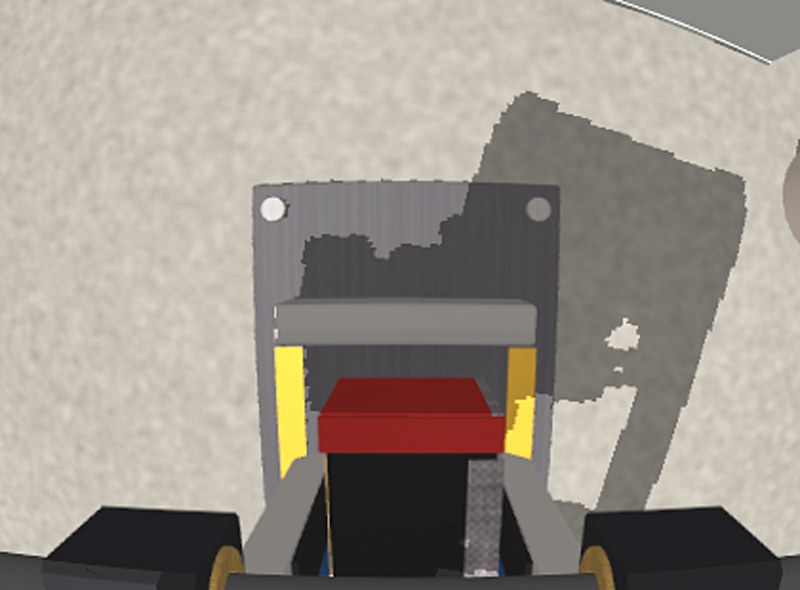

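Run:
```python
from h import *
L=PL[:2]+[[.086,.05,.038],[.086,-.05,.038],[.07,.05,.038],[.07,-.05,.038]]
px=np.array([(254,186),(559,183),(276,305),(536,305),(278,346),(536,346)])/1.9048+[59.7,-.3]
p,r=fit('wrist',L,px,[.547,.01,.216]);print(p,r)
t=R.from_euler('z',p[2]).apply([.035,0,0])+[p[0],p[1],0];print(t)
togo(t[0],t[1],.0395,p[2])
```

```text
[0.55094949 0.01298939 0.22304888] [[0.2, 0.6], [-0.1, 1.7], [-0.4, -0.2], [0.8, -0.6], [-0.7, -0.1], [0.2, -0.4]]
[0.58508245 0.02073153 0.        ]
shift [-0.011 -0.005  0.675] turn [ 0.    -0.001 -0.001]
```

Emit:
servo_tool:
  plan:
    - [0,0,0.15,0,0,0,35]
    - [0,0,0.3,0,0,0,35]
    - [0,0,0.45,0,0,0,35]
    - [0,0,0.55,0,0,0,35]
    - [0,0,0.6,0,0,0,35]
    - [0,0,0.62,0,0,0,35]
    - [0,0,0.62,0,0,0,35]
    - [0,0,0.62,0,0,0,35]
    - [0,0,0.62,0,0,0,35]

```text
time: 8.25
tool_pos: [0.586, 0.0209, 0.0447]
ee_rot: [3.141, -0.002, 0.222]
wrist_force: [0.0, -0.2, -1.8]
width: 0.0459
finger_force: 30.0
```

Emit:
servo_tool:
  plan:
    - [0,0,0.02,0,0,0,35]
    - [0,0,0.035,0,0,0,35]
    - [0,0,0.045,0,0,0,35]
    - [0,0,0.045,0,0,0,35]
    - [0,0,0.045,0,0,0,35]

```text
time: 8.67
tool_pos: [0.5852, 0.021, 0.039]
ee_rot: [3.142, -0.0, 0.222]
wrist_force: [-0.5, 0.5, -0.5]
width: 0.0461
finger_force: 30.0
```

Emit:
servo_tool:
  plan:
    - [0,0,0,0,0,0,70]
    - [0,0,0,0,0,0,70]
    - [0,0,0,0,0,0,70]
    - [0,0,0,0,0,0,70]
    - [0,0,0,0,0,0,70]
    - [0,0,-0.2,0,0,0,70]
    - [0,0,-0.5,0,0,0,70]
    - [0,0,-0.8,0,0,0,70]
    - [0,0,-1,0,0,0,70]
    - [0,0,-1,0,0,0,70]

```text
time: 9.5
tool_pos: [0.5884, 0.0208, 0.1454]
ee_rot: [3.138, -0.011, 0.222]
wrist_force: [0.1, -0.1, 1.3]
width: 0.0702
finger_force: 0.0
```

Run:
```python
from h import *
p=[.5509,.0130,.223]
k=R.from_euler('z',p[2]).apply([-.075,0,0])+[p[0],p[1],0];print(k)
togo(k[0],k[1],.17,p[2]+np.pi/6)
```

```text
[ 0.47775712 -0.00358672  0.        ]
shift [-1.13  -0.005 -0.258] turn [ 0.004 -0.006 -0.334]
```

Emit:
servo_tool:
  plan:
    - [0,0,-0.25,0,0,0,60]
    - [-0.4,0,-0.3,0,0,-0.08,60]
    - [-0.8,0,-0.3,0,0,-0.16,60]
    - [-1,0,-0.3,0,0,-0.24,60]
    - [-1,0,-0.3,0,0,-0.333,60]
    - [-1,0,-0.3,0,0,-0.333,60]
    - [-1,0,-0.3,0,0,-0.333,60]

```text
time: 10.08
tool_pos: [0.4873, -0.0011, 0.1682]
ee_rot: [-3.141, 0.001, 0.743]
wrist_force: [0.2, -0.1, -0.2]
width: 0.06
finger_force: 0.0
```

Run:
```python
from h import *
o=robot.get_obs();print(o['tool_pos'],o['ee_rot'])
im=save('wrist','w4')
cv2.imwrite('pics/w4b.png',cv2.resize(im[:,:,::-1],(800,600),interpolation=cv2.INTER_CUBIC))
k=np.array([.4778,-.0036])
u=np.array([np.cos(.7466),np.sin(.7466)]);n=np.array([-u[1],u[0]])
print(proj('wrist',[[*(k+a*u+b*n),.0875] for a,b in [(.024,.007),(.024,-.007),(-.024,-.007),(-.024,.007)]])*800/560)
print(proj('wrist',R.from_euler('z',.223).apply(np.array(BL)+[.035,0,.008])+[.5509,.013,0])*800/560)
togo(*k,.0755,.7466)
```

```text
[ 0.48729006 -0.00106158  0.16816886] [-3.14098589e+00  5.26086851e-04  7.43167920e-01]
[[369.48662576 288.32103058]
 [395.48364364 288.18153764]
 [395.79880469 371.13633453]
 [371.11031687 371.20247138]]
[[530.37356762 141.17496617]
 [465.48679974 100.6161831 ]
 [418.6716593  179.84502822]
 [484.78793644 219.14341847]]
shift [-0.089 -0.047  0.928] turn [-0.     0.    -0.003]
```

View pics/w4b.png

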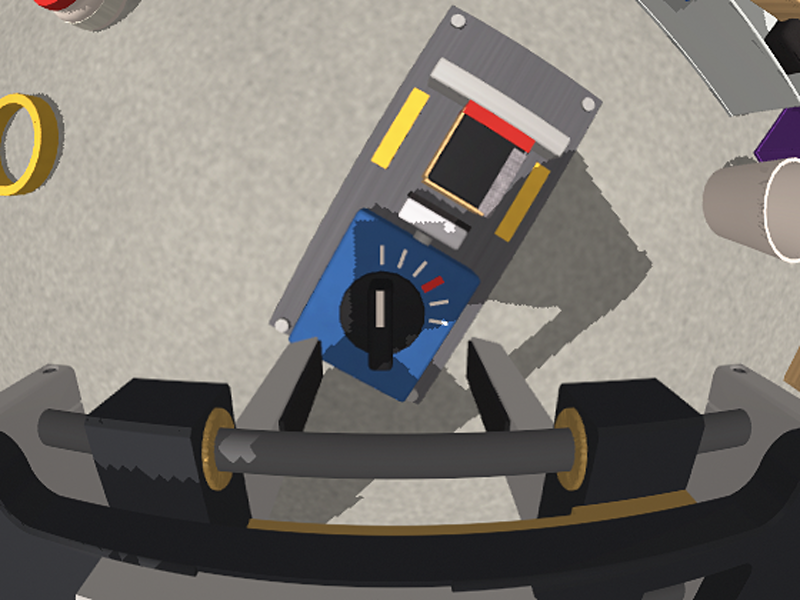

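The block stands in the gap with red towards the bar (view (500,125)). The knob grip is at (380,325), matching the prediction. Descending on it.

Emit:
servo_tool:
  plan:
    - [-0.09,-0.04,0,0,0,0,50]
    - [-0.09,-0.04,0.25,0,0,0,50]
    - [-0.09,-0.04,0.5,0,0,0,50]
    - [-0.09,-0.04,0.7,0,0,0,50]
    - [-0.09,-0.04,0.85,0,0,0,50]
    - [-0.09,-0.04,0.91,0,0,0,50]
    - [-0.09,-0.04,0.91,0,0,0,50]
    - [-0.09,-0.04,0.91,0,0,0,50]
    - [-0.09,-0.04,0.91,0,0,0,50]

```text
time: 10.88
tool_pos: [0.4793, -0.0044, 0.0793]
ee_rot: [3.14, -0.001, 0.745]
wrist_force: [-0.8, 0.7, 0.0]
width: 0.0498
finger_force: 0.0
```

Run:
```python
from h import *
o=robot.get_obs();print(o['wrist_torque'])
togo(.4778,-.0036,.0755,.7466)
```

```text
[-0.05004652 -0.022113    0.02326275]
shift [-0.006 -0.016  0.038] turn [ 0.001 -0.001 -0.001]
```

Emit:
servo_tool:
  plan:
    - [0,-0.01,0.02,0,0,0,5]
    - [0,-0.01,0.02,0,0,0,5]
    - [0,-0.01,0.02,0,0,0,5]
    - [0,-0.01,0.02,0,0,0,5]
    - [0,-0.01,0.02,0,0,0,5]
    - [0,-0.01,0.02,0,0,0,5]
    - [0,-0.01,0.02,0,0,0,5]
    - [0,-0.01,0.02,0,0,0,5]
    - [0,-0.01,0.02,0,0,0,5]
    - [0,-0.01,0.02,0,0,0,5]

```text
time: 11.72
tool_pos: [0.4757, -0.0013, 0.0761]
ee_rot: [-3.135, 0.0, 0.745]
wrist_force: [-5.9, 6.3, 5.6]
width: 0.0138
finger_force: 30.0
```

Run:
```python
from h import *
o=robot.get_obs();print(o['wrist_torque'],o['tool_pos'],o['ee_rot'],o['width'])
```

```text
[ 0.94657475  0.97086625 -0.14958894] [ 0.47568464 -0.00129503  0.07614322] [-3.13513005e+00  2.17754895e-04  7.45326932e-01] 0.013758195531741521
```

Emit:
servo_tool:
  plan:
    - [0,-0.015,0,0,0,0,5]
    - [0,-0.03,0,0,0,0,5]
    - [0,-0.03,0,0,0,0,5]
    - [0,-0.03,0,0,0,0,5]

```text
time: 12.05
tool_pos: [0.4756, -0.0012, 0.0762]
ee_rot: [-3.141, -0.0, 0.745]
wrist_force: [-0.5, 0.6, 2.8]
width: 0.0139
finger_force: 30.0
```

Run:
```python
from h import *
o=robot.get_obs();print(o['wrist_torque'],o['tool_pos'],o['ee_rot'],o['width'])
```

```text
[ 0.27328902  0.36154873 -0.16716513] [ 0.47558907 -0.00116916  0.07617116] [-3.14140474e+00 -2.48173427e-04  7.45045207e-01] 0.013943516879334872
```

Emit:
servo_tool:
  plan:
    - [0,0,0,0,0,0.04,5]
    - [0,0,0,0,0,0.08,5]
    - [0,0,0,0,0,0.12,5]
    - [0,0,0,0,0,0.16,5]
    - [0,0,0,0,0,0.2,5]
    - [0,0,0,0,0,0.2,5]
    - [0,0,0,0,0,0.2,5]

```text
time: 12.63
tool_pos: [0.4755, -0.0011, 0.0762]
ee_rot: [-3.141, -0.0, 0.433]
wrist_force: [-3.8, 1.9, 3.4]
width: 0.0139
finger_force: 30.0
```

Run:
```python
from h import *
o=robot.get_obs();print(o['wrist_torque'],o['tool_pos'],o['ee_rot'],o['width'])
```

```text
[0.43726091 0.40555083 0.01085458] [ 0.47553363 -0.0010759   0.07617899] [-3.14099210e+00 -3.67336164e-05  4.32802154e-01] 0.013933560396170462
```

Emit:
servo_tool:
  plan:
    - [0,0,0,0,0,0.04,5]
    - [0,0,0,0,0,0.08,5]
    - [0,0,0,0,0,0.12,5]
    - [0,-0.01,0,0,0,0.16,5]
    - [0,-0.01,0,0,0,0.2,5]
    - [0,-0.01,0,0,0,0.24,5]
    - [0,-0.01,0,0,0,0.28,5]
    - [0,-0.01,0,0,0,0.32,5]
    - [0,-0.01,0,0,0,0.36,5]
    - [0,-0.01,0,0,0,0.36,5]
    - [0,-0.01,0,0,0,0.36,5]

```text
time: 13.55
tool_pos: [0.4755, -0.0008, 0.0762]
ee_rot: [3.141, -0.001, -0.132]
wrist_force: [-1.7, -0.7, 2.6]
width: 0.0137
finger_force: 30.0
```

Run:
```python
from h import *
o=robot.get_obs();print(o['wrist_torque'],o['tool_pos'],o['ee_rot'],o['width'])
im=save('wrist','w5')
cv2.imwrite('pics/w5b.png',cv2.resize(im[:285,140:520,::-1],(800,600),interpolation=cv2.INTER_CUBIC))
```

```text
[0.13542276 0.25025385 0.10878594] [ 0.47548098 -0.00076016  0.07621274] [ 3.14092213e+00 -8.58929838e-04 -1.31841858e-01] 0.013734872902747775
```

View pics/w5b.png

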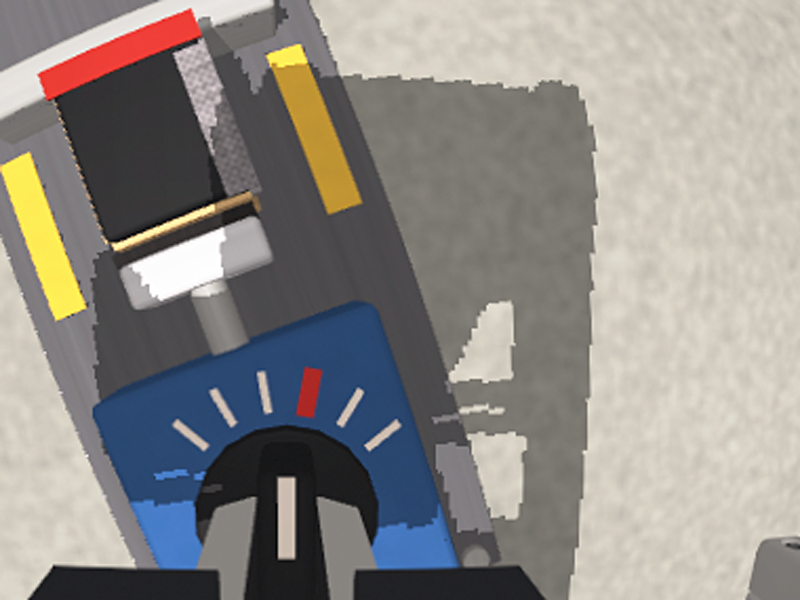

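Run:
```python
from h import *
c=lambda q:np.array(q)/2.1053+[139.7,-.3]
M=[(191,435),(223,407),(264,392),(310,392),(350,407),(382,435)]
P=np.array([at('wrist',c(q),.0455)[:2] for q in M]);print(P.round(4))
# circle-centre fit with mark angles known: angles a0-20k deg
r=least_squares(lambda p:(P-np.array([[p[0]+p[3]*np.cos(p[2]-k*np.pi/9),p[1]+p[3]*np.sin(p[2]-k*np.pi/9)] for k in range(6)])).ravel(),[.4755,-.001,.74,.035]);print(r.x,np.abs(r.fun).max())
for z in (.0875,): print('pointer',[at('wrist',c(q),z)[:2] for q in [(287,480),(287,555)]])
print('3rd stop yaw',r.x[2]-np.pi/3,np.arctan2(*(P[3]-[.4755,-.0008])[::-1]))
# press yaw from block red edge and plate right edge
a,b=at('wrist',c((340,60)),.008),at('wrist',c((455,400)),.008);print('plate yaw',np.arctan2(*(a-b)[1::-1]))
a,b=at('wrist',c((43,97)),.056),at('wrist',c((200,38)),.056);d=a-b;print('block yaw',np.arctan2(d[1],d[0])-np.pi/2)
```

```text
[[ 5.029e-01  2.250e-02]
 [ 5.099e-01  1.190e-02]
 [ 5.126e-01 -5.000e-04]
 [ 5.108e-01 -1.360e-02]
 [ 5.050e-01 -2.450e-02]
 [ 4.955e-01 -3.300e-02]]
[ 0.47589667 -0.00211666  0.73886657  0.03667592] 0.0003323579331860546
pointer [array([ 0.49796581, -0.00506535]), array([ 0.47928051, -0.0025748 ])]
3rd stop yaw -0.30833097933290454 -0.34693900630797825
plate yaw 0.2000799920023692
block yaw 0.17183627822882563
```

Emit:
servo_tool:
  plan:
    - [0,0,0,0,0,0.03,5]
    - [0,0,0,0,0,0.06,5]
    - [0,0,0,0,0,0.09,5]
    - [0,0,0,0,0,0.11,5]
    - [0,0,0,0,0,0.11,5]
    - [0,0,0,0,0,0.11,5]
    - [0,0,0,0,0,0.11,5]

```text
time: 14.18
tool_pos: [0.4755, -0.0006, 0.0762]
ee_rot: [3.141, -0.001, -0.306]
wrist_force: [-0.7, 0.2, 2.6]
width: 0.0138
finger_force: 30.0
```

Run:
```python
from h import *
o=robot.get_obs();print(o['wrist_torque'],o['tool_pos'],o['ee_rot'],o['width'])
im=save('wrist','w6')
cv2.imwrite('pics/w6b.png',cv2.resize(im[:285,140:520,::-1],(800,600),interpolation=cv2.INTER_CUBIC))
```

```text
[0.03220238 0.1814557  0.20953372] [ 0.47550159 -0.0006443   0.07619649] [ 3.14124306e+00 -9.75883909e-04 -3.05773304e-01] 0.013802704007977513
```

View pics/w6b.png

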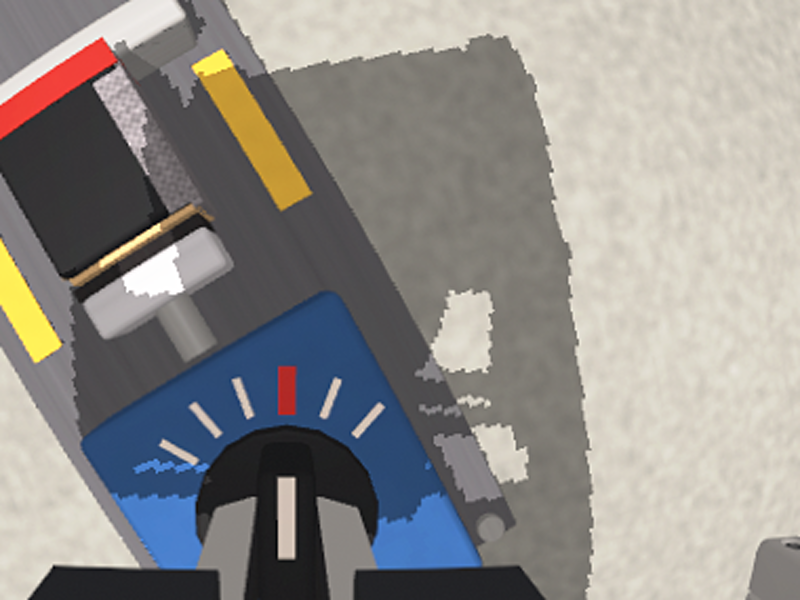

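The pointer line (287,515) and the red mark (287,390) are in line. The block's red face lies against the bar, pressed by the jaw, and the knob is still gripped.

```bash
python3 -c "
from bench import robot
print(robot.close_job())"
```

```text
the job is handed in; nothing more can be done
None
```

The job is handed in: the block stands in the press with its red face pressed against the bar, and the arm still grips the knob at the third (red) click, after about 14 s on the robot's clock.

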